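# Find the stamped parts crate and push it to the dispatch rail

## Task

One of the two white parts crates is stamped underneath: with the fingertips push the handle of the nearer crate to the left so that it rocks up on its left bottom edge, about 70 degrees, and its underside shows, hold it there for a second and let it back down flat, then check the farther crate the same way. Then push the stamped crate left along the bench until its left side is flush against the low dispatch rail, and leave the blank one flat where it stood. Only push: lift neither crate off the bench, tip neither right over, and leave the brass weight, the tape roll and the pipe tee alone.

Things in the scene. Friction and masses are not known exactly. Their poses are not given: they have to be found in the camera images.
- crate_stamped: white open parts crate, 100 (its x) x 130 (y) mm, walls 40 high, 4 thick, heavy floor, about 0.5 kg; steel slugs clipped in for good; the nearer or the farther of the two. Underside, recessed 4 mm: black stamp, an 84 mm ring with a cross. Origin: centre of the underside; x points away from the robot, y to the left (yaw within 0.1 rad), z up. Pushed low on its right wall it slides.
- crate_blank: the crate without stamp: same size, handle, mass, axes, origin; its underside is blank. Either crate, pushed left (+y) at the handle bar (2 to 3 N), does not slide but rocks up on its left bottom edge; it topples by itself only beyond about 78 degrees, and short of that it comes back down by its own weight as the finger backs off.
- crate_stamped_handle (a point): middle of the stamped crate's carrying handle: a round steel bar 14 mm thick along the crate's x, its axis 150 mm above the centre of the underside, between two flat uprights with 68 mm clear between them; it is the highest part, with open air under it down to the slugs (26 mm above the underside).
- crate_blank_handle (a point): middle of the blank crate's handle bar, on its axis; the same handle as the other crate's
- crate_stamped_left_edge (a point): middle of the stamped crate's left bottom edge, 65 mm along its y from its origin: the edge it rocks on
- crate_blank_left_edge (a point): middle of the blank crate's left bottom edge, 65 mm along its y from its origin: the edge it rocks on
- dispatch_rail: dispatch rail: straight aluminium angle fixed to the bench left of the crates, 320 mm long along its x (away from the robot), 22 mm high. Origin: on the bench at the foot of its right face, at mid-length; y points left, square to that face (yaw within 0.08 rad). A crate flush against it has its origin at y = -65 mm in this frame.
- brass_weight: brass knob weight, 34 mm across, 44 mm high, standing right of the crates; bystander. Origin: centre of the underside.
- tape_roll: roll of black tape, 63 mm across, 19 mm high, lying flat on the right; bystander. Origin: centre of the underside.
- pipe_tee: dark grey plastic pipe tee, 55 x 85 x 33 mm, lying on the right; bystander. Origin: centre of the underside.
There are look-alikes about, which are no part of the job. What is shaped like the crate_stamped but orange is not meant.

How it is judged (in metres and radians):
On the way, in this order (a step that is already met when the one before it is completed fails the run):
1. the nearer crate is rocked up by more than 63 degrees, the farther one standing flat (((angle between crate_stamped's own z axis and vertical above 1.1 rad and world x of crate_stamped below 0.5425 m and angle between crate_blank's own z axis and vertical below 0.1 rad) or (angle between crate_blank's own z axis and vertical above 1.1 rad and world x of crate_blank below 0.5425 m and angle between crate_stamped's own z axis and vertical below 0.1 rad))), for 0.4 s.
2. then the farther crate is rocked up by more than 63 degrees, the nearer one standing flat again (((angle between crate_stamped's own z axis and vertical above 1.1 rad and world x of crate_stamped above 0.5425 m and angle between crate_blank's own z axis and vertical below 0.1 rad) or (angle between crate_blank's own z axis and vertical above 1.1 rad and world x of crate_blank above 0.5425 m and angle between crate_stamped's own z axis and vertical below 0.1 rad))), for 0.4 s.
3. then the stamped crate stands flat with its left side flush against the dispatch rail (y of crate_stamped in the frame of dispatch_rail between -0.073 and -0.055 m and angle between the y axis of crate_stamped and the y axis of dispatch_rail, either way round below 0.08 rad and x of crate_stamped in the frame of dispatch_rail between -0.15 and 0.15 m and angle between crate_stamped's own z axis and vertical below 0.06 rad), for 0.2 s.
At the end, for the whole second after the job is handed in: The stamped crate stands flat (within 3 degrees) and at rest with its left side against the dispatch rail (gap at most 8 mm, square to it within 4.5 degrees, within the rail's length); the blank crate stands flat and at rest within 50 mm of where it stood at the start (all of step 3 and angle between crate_blank's own z axis and vertical below 0.06 rad and distance of crate_blank from where it was at the start of the episode below 0.05 m and linear speed of each of crate_stamped, crate_blank below 0.02 m/s); the robot touches nothing.
It fails at once if a crate is lifted: its left bottom edge rises more than 25 mm off the bench (height (world z) of any of crate_stamped_left_edge, crate_blank_left_edge above 0.025 m).
It fails at once if a crate is tipped right over (more than 84 degrees) (angle between any of crate_stamped, crate_blank's own z axis and vertical above 1.47 rad).
It fails at once if the brass weight, the tape roll or the pipe tee is shifted by more than 25 mm (distance of any of brass_weight, tape_roll, pipe_tee from where it was at the start of the episode above 0.025 m).
It also fails if it takes over 72 s, if anything falls off the work surface, if the arm or the gripper's body presses on something with over 40 N, if the wrist force passes 120 N, or if a joint passes its speed limit or range.

## Robot

A 7-joint arm with a two-finger parallel gripper is mounted at the origin on a cart in front of the work surface, level with it; the furniture and walls round the work are solid. World frame = base frame: x ahead of the robot, y to its left, z up, the work surface at z = 0. Lengths are in mm, angles in rad, forces in N, time in s.
With the tool pointing down it reaches from about 400 to 850 mm from the base axis. Payload 10.4 kg.
Tool frame: the origin (TCP) lies on the mounting face of the last link; the fingertips stand 182 mm ahead of it and the grasp point (between the pads) lies 164 mm ahead of it; z points along the fingers, y is the line along which they close (so a half turn about z gives the same grasp; the last joint's range is limited). The gripper opens to 87 mm and grips with 3 to 60 N. Pads are 19 mm wide; open, the fingers measure 117 mm over their backs; the gripper's body (75 mm by 190 mm) begins 51 mm behind the grasp point.
Start: joints at [1.299, 0.332, -0.065, 1.46, 0.022, 1.35, -0.088], TCP at [153.914, -605.758, 404.776] pointing down, gripper open.
Joint ranges: [-2.6, 2.6], [-0.5, 2.12], [-1.47, 1.34], [0.16, 2.42], [-1.27, 4.41], [0.06, 2.06], [-2.6, 2.6]. Speed limits (rad/s): [2.22, 2.22, 2.79, 2.79, 3.14, 3.14, 3.14].

## Interface

Orientations are given as a unit quaternion [w, x, y, z].
In Python, from station import ctrl gives the robot as it stands. The module is installed in compiled form; this text tells all that it offers. Calls block until the motion is done:
- ctrl.movep(position, orientation): joint-space move of the TCP to a pose.
- ctrl.move_l(position, rotation=None, rate=150): straight line of the TCP; rotation=None keeps the orientation; rate is the mean speed in mm/s.
- ctrl.movej(angles): joint-space move.
- ctrl.ungrasp() and ctrl.grasp(): open the fingers fully, or close them until they stop; the grip force is fixed at half the most.
- ctrl.sleep(seconds).
- ctrl.solve_ik(position, orientation): joint angles nearest the present ones, or None.
- ctrl.state(): the state.
- ctrl.read_camera(name): name is "scene" or "side" or "wrist"; returns the picture (480x640x3 uint8, blue, green, red); there is no depth.
- ctrl.camera_params(name): a dict with "intrinsics" (3x3 intrinsics, pixels), "D" ([k1, k2, p1, p2, k3] as OpenCV has them; the pictures are not rectified), "rvec" (rotation vector, rad) and "tvec" (3), from world to camera coordinates, as OpenCV has them. Camera axes: x right, y down, z forward; pixel columns grow to the right and rows downward; lengths in mm; the calibration is good to about 2 mm. A picture is of the moment at which its call begins: read the wrist's pose just before it. camera_params takes no time and is no camera call; for the wrist camera it gives the pose at the moment of the call.
A pose or a line that the arm cannot do raises ctrl.IKError and nothing moves.
- ctrl.finish_job(): hands the job in; it is judged then, once.
The state is a dict: "time": time; "q": joint angles; "joint_velocities": joint speeds; "joint_efforts": joint torques, N m; "position": TCP position; "eef_rot": TCP orientation; "ft_force": force on the tool from outside, world axes, zero at the start; "ft_torque": the same for the moment, N m; "grip_width": opening from 0.0 (shut) to 1.0 (fully open); "grasp_force": force on a finger pad.
Only numpy, scipy, OpenCV 4.12 (cv2) and the standard library are available. Lean on these libraries where they do the work, as an engineer would, in place of code of your own. Each camera call takes 0.05 s, during which the arm holds its last target. There are 200 camera calls.

## Working session

There is one attempt and no reset: what is moved stays moved. The work goes in short steps, each a Python script; the robot and the scene stay as the last script left them, time stands still between calls to the robot, and variables do not carry over. Pictures are saved under pics/ and viewed, at most 10 in all, crops included, and the job is handed in when it is done.

```bash
mkdir -p pics
python3 - <<'E'
from station import ctrl
import cv2
for n in ("scene","side"):
    cv2.imwrite(f"pics/{n}0.png",ctrl.read_camera(n)); p=ctrl.camera_params(n); print(n,p)
s=ctrl.state();print(s["time"],s["position"],s["eef_rot"],s["ft_force"])
E
```

```text
scene {'intrinsics': array([[617.05035719,   0.        , 318.31227872],
       [  0.        , 617.05035719, 227.29671379],
       [  0.        ,   0.        ,   1.        ]]), 'D': array([-0.20727956,  0.        ,  0.        ,  0.        ,  0.        ]), 'rvec': array([ 0.61874565, -2.52645602,  1.33939817]), 'tvec': array([ 385.56115936,  267.16539861, 1120.28823975])}
side {'intrinsics': array([[560.17598872,   0.        , 321.59501173],
       [  0.        , 560.17598872, 237.16756773],
       [  0.        ,   0.        ,   1.        ]]), 'D': array([-0.14128861,  0.        ,  0.        ,  0.        ,  0.        ]), 'rvec': array([ 2.16583958, -0.33865074,  0.18466006]), 'tvec': array([-499.71044289,  149.04173488, 1184.49609583])}
0.1 [ 153.83636823 -605.65165868  404.04661349] [-6.14716363e-04  9.92275838e-01  1.24049466e-01 -1.15152889e-04] [-0.12707761 -0.35557891 -0.84680177]
```

View pics/scene0.png

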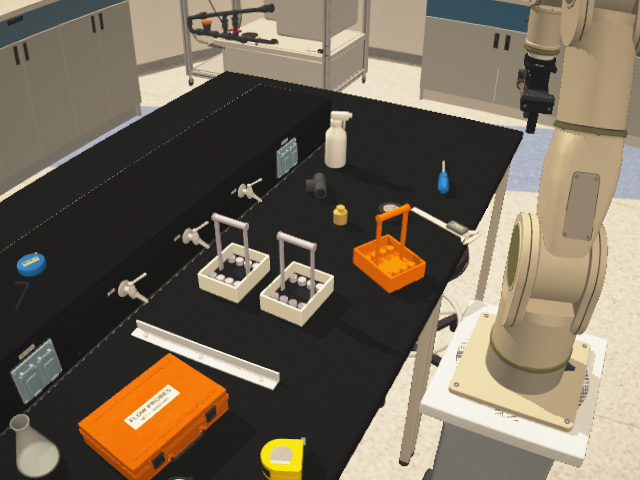

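View pics/side0.png

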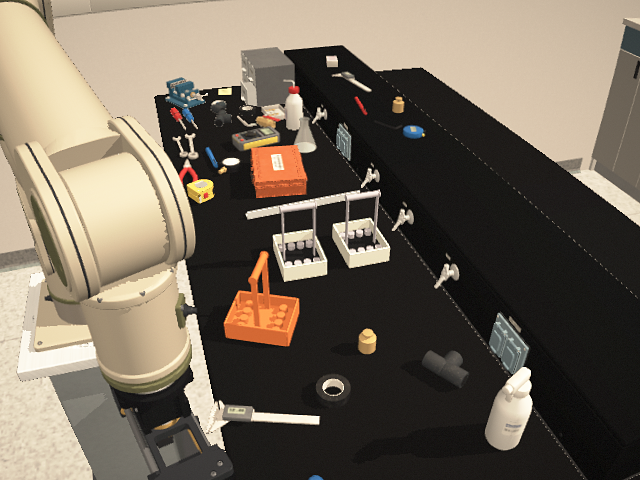

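Scene: nearer crate at about (297,290), farther at (234,270), rail from (140,330) to (278,380), and the orange look-alike at (390,260). Next I'll enlarge crops to read the corners.

Run:
```python
import cv2
a=cv2.imread("pics/scene0.png")[200:395,125:345]; cv2.imwrite("pics/sc.png",cv2.resize(a,None,fx=3.6,fy=3.0,interpolation=cv2.INTER_CUBIC))
b=cv2.imread("pics/side0.png")[180:290,235:395]; cv2.imwrite("pics/si.png",cv2.resize(b,None,fx=5,fy=5,interpolation=cv2.INTER_CUBIC))
```

```text
(no output)
```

View pics/sc.png

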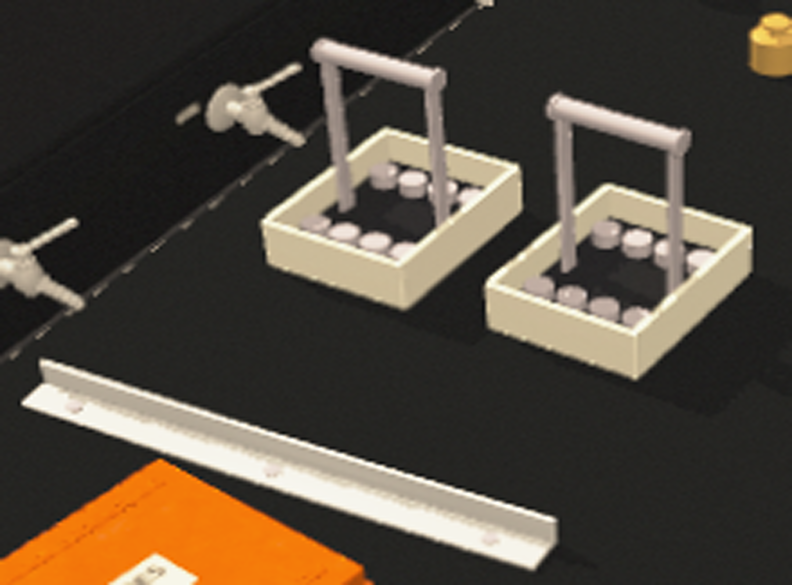

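View pics/si.png

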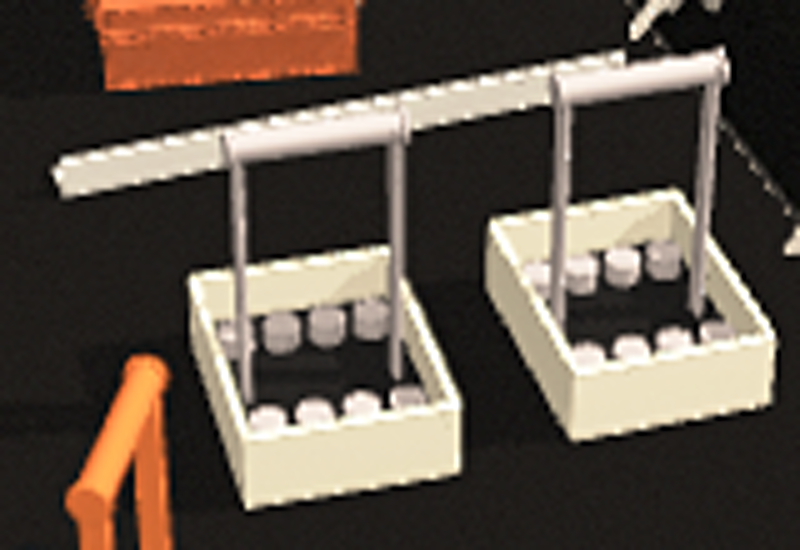

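```bash
cat > h.py <<'E'
import numpy as np, cv2
from scipy.optimize import least_squares
from station import ctrl
P={n:ctrl.camera_params(n) for n in("scene","side")}
def proj(n,X):
    p=P[n]; return cv2.projectPoints(np.array(X,float).reshape(-1,1,3),p["rvec"],p["tvec"],p["intrinsics"],p["D"])[0].reshape(-1,2)
def crate(s):
    x,y,a=s;c,sn=np.cos(a),np.sin(a)
    return lambda L:np.array([[x+c*u-sn*v,y+sn*u+c*v,w] for u,v,w in L])
def fit(obs,s0):
    def r(s):
        f=crate(s);return np.concatenate([(proj(n,f(L))-uv).ravel() for n,L,uv in obs])
    o=least_squares(r,s0,x_scale=[10,10,.1],loss="soft_l1");return o.x,np.round(o.fun.reshape(-1,2),1)
E
python3 - <<'E'
from h import *
S=lambda l:np.array(l)/[3.6,3.0]+[125,200]-0.3
D=lambda l:np.array(l)/5+[235,180]-0.4
A,B,C,E_=(50,65),(-50,65),(-50,-65),(50,-65) # FL NL NR FR
def z(p,h):return (*p,h)
Ls=[z(A,40),z(B,40),z(C,40),z(E_,40),z(A,0),z(B,0),z(C,0),(0,0,150)]
Ld=[z(B,40),z(A,40),z(E_,40),z(C,40),z(C,0),z(E_,0),(0,0,150)]
near=[("scene",Ls,S([(487,288),(635,335),(751,230),(605,185),(488,328),(635,378),(750,270),(620,122)])),
("side",Ld,D([(190,275),(392,245),(462,403),(240,440),(248,508),(462,472),(317,137)]))]
far=[("scene",Ls,S([(264,224),(405,268),(521,167),(387,128),(265,264),(405,307),(521,208),(378,64)])),
("side",Ld,D([(488,220),(680,190),(776,343),(570,373),(572,440),(775,402),(640,77)]))]
for o,s in((near,(480,0,0)),(far,(620,0,0))):
    x,r=fit(o,s);print(x.round(3));print(r.tolist())
rail=[("scene",[(160,0,22),(-160,0,22)],S([(40,360),(556,517)])),("side",[(-160,0,0),(-160,0,22),(160,0,22)],D([(63,198),(57,160),(625,50)]))]
x,r=fit(rail,(550,250,0));print(x.round(3),r.tolist())
from scipy.spatial.transform import Rotation as R
q=ctrl.state()["eef_rot"];print(R.from_quat(np.roll(q,-1)).as_matrix().round(3))
E
```

```text
[ 4.74897e+02  1.81620e+01 -4.70000e-02]
[[-1.4, -1.1], [-0.1, 0.2], [0.0, -0.8], [-0.0, -0.5], [-0.6, 0.3], [0.1, 0.9], [-0.1, 0.6], [-1.0, 1.0], [-0.7, 0.6], [-0.6, 0.6], [-0.0, 0.7], [0.7, 0.3], [-0.3, 0.7], [-0.3, 0.7], [-0.3, 0.4]]
[ 6.2866e+02  2.0772e+01 -1.6000e-02]
[[-1.4, -0.9], [-1.7, -0.6], [-0.2, -0.3], [-0.5, -0.2], [0.4, 0.4], [-0.2, 1.1], [0.5, 0.4], [-0.1, 0.5], [-0.3, 0.7], [-0.7, 0.4], [0.2, -0.7], [0.8, 0.7], [-0.2, 1.1], [-1.0, 1.1], [-0.3, 1.1]]
[5.54701e+02 2.38190e+02 5.30000e-02] [[-0.0, 0.2], [-0.4, 0.6], [-0.0, 0.5], [0.6, 1.0], [-0.4, 1.2]]
[[ 0.969  0.246 -0.   ]
 [ 0.246 -0.969  0.001]
 [-0.    -0.001 -1.   ]]
```

```bash
cat >> h.py <<'E'
from scipy.spatial.transform import Rotation as R
def quat(a): return np.roll((R.from_euler("z",a)*R.from_euler("x",np.pi)).as_quat(),1)
TIP=182; BELOW=18
def touch(s,start=-36,stop=-14):
    """close in on the bar along crate y in 1.5 mm steps; returns finger offset from bar at contact"""
    f=crate(s); ctrl.move_l(f([(0,start,150-BELOW+TIP)])[0],quat(s[2]),rate=150); ctrl.sleep(.2)
    f0=ctrl.state()["ft_force"][1]
    for d in np.arange(start+1.5,stop,1.5):
        ctrl.move_l(f([(0,d,150-BELOW+TIP)])[0],rate=40)
        dF=ctrl.state()["ft_force"][1]-f0
        if abs(dF)>1.0: return d,dF
    raise SystemExit("no contact")
def arc(s,d,th,rate=70):
    a=np.radians(th-23.43)
    ctrl.move_l(crate(s)([(0,65+163.5*np.sin(a)+d,163.5*np.cos(a)-BELOW+TIP)])[0],rate=rate)
E
python3 - <<'E'
from h import *
N=(474.9,18.2,-.047)
f=crate(N)
for p in f([(0,-36,420),(0,-36,314),(0,65+97,276)]): print(ctrl.solve_ik(p,quat(N[2])))
ctrl.grasp(); ctrl.movep(f([(0,-36,420)])[0],quat(N[2]))
print(ctrl.state()["time"])
d,dF=touch(N); s=ctrl.state(); print(d,dF,s["time"],s["position"])
for t in (10,20): arc(N,d,t)
s=ctrl.state(); print(s["time"],s["position"],s["ft_force"])
cv2.imwrite("pics/near20.png",ctrl.read_camera("side")[100:340,190:510])
E
```

```text
[ 0.8120938   0.04097239 -0.8770649   1.78370971  0.0324205   1.33179702
 -1.69003209]
[ 0.7510928   0.15558292 -0.85724368  1.92597806  0.13073683  1.11669795
 -1.77554181]
[ 0.46228608  0.4002336  -1.05938127  1.85856716  0.38899412  1.11047582
 -2.35913049]
4.0083
-31.5 -1.1724992804137204 5.8167 [473.42485374 -13.16398426 313.97527328]
6.9333 [475.99452914  42.16432119 327.17958709] [ 0.18294161 -1.93231969  1.73183476]
```

View pics/near20.png

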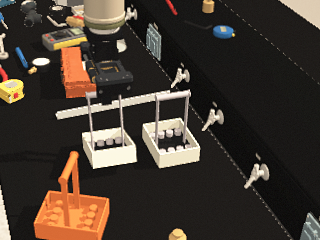

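The small crop shows the gripper just above the near handle at about (105,85), with the tilt unclear, so I'll enlarge it.

Run:
```python
import cv2
a=cv2.imread("pics/near20.png")[40:180,50:210]
cv2.imwrite("pics/near20z.png",cv2.resize(a,None,fx=4,fy=4,interpolation=cv2.INTER_CUBIC))
```

```text
(no output)
```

View pics/near20z.png

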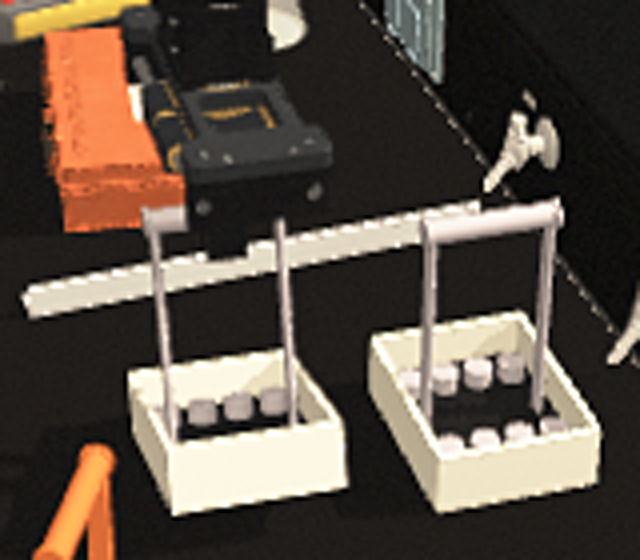

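The near crate is tilting. Its bottom right edge is up about 13 px, with the near corner at (284,268) and the far corner at (326,261). I'll compute the angle from that.

```bash
cat >> h.py <<'E'
def tilt_pts(s,th,L):
    a=np.radians(th);f=crate(s);c,n=np.cos(a),np.sin(a)
    return f([(u,65+c*(v-65)+n*w,-n*(v-65)+c*w) for u,v,w in L])
def fit_tilt(s,cam,L,uv):
    o=least_squares(lambda t:(proj(cam,tilt_pts(s,t[0],L))-uv).ravel(),[40.]);return o.x[0],np.round(o.fun,1)
E
python3 - <<'E'
from h import *
N=(474.9,18.2,-.047)
print(fit_tilt(N,"side",[(-50,-65,0),(50,-65,0),(-50,-65,40),(50,-65,40)],np.array([(175,513),(347,487),(172,445),(342,420)])/4+[240,140]-.4))
E
```

```text
(np.float64(15.983523895892587), array([-0.4,  0.2, -0. , -0.3, -1.3,  0.4,  0.1, -0.1]))
```

Run:
```python
from h import *
N=(474.9,18.2,-.047); d=-21
for t in (25,35,45,55,62,68): arc(N,d,t,60)
ctrl.sleep(.3); s=ctrl.state(); print(s["time"],s["position"],s["ft_force"])
a=ctrl.read_camera("side")[160:300,240:400]
cv2.imwrite("pics/near68.png",cv2.resize(a,None,fx=4,fy=4,interpolation=cv2.INTER_CUBIC))
```

```text
10.6417 [482.38189908 176.61854205 280.57607638] [-0.43701651 -0.59291839  0.18623587]
```

View pics/near68.png

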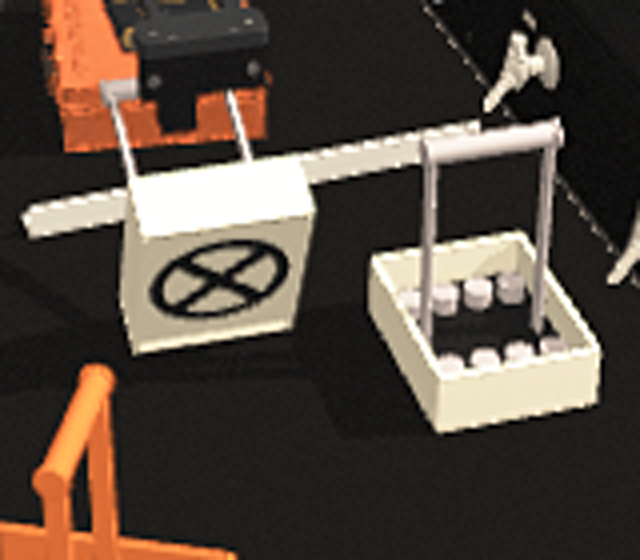

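The near crate is stamped: a black ring with a cross at about (220,280). Next I check the angle, hold, lower it, then rock the far one. There I'll skip the unreliable touch step and use the calibrated offset.

Run:
```python
from h import *
N=(474.9,18.2,-.047); d=-21
t,r=fit_tilt(N,"side",[(-50,-65,0),(50,-65,0),(-50,65,0),(50,65,0)],np.array([(137,238),(315,208),(133,353),(292,328)])/4+[240,160]-.4)
print(t,r)
if t<66: arc(N,d,68+(69-t),40)
ctrl.sleep(1.0)
for k in (60,50,40,30,20,10,4,0): arc(N,d,k,60)
p=crate(N); ctrl.move_l(p([(0,-38,314)])[0],rate=100)
s=ctrl.state(); print(s["time"],s["ft_force"])
ctrl.move_l(p([(0,-38,400)])[0],rate=150)
F=(628.7,20.8,-.016); g=crate(F)
ctrl.move_l(g([(0,-38,400)])[0],quat(F[2]),rate=150)
ctrl.move_l(g([(0,-38,314)])[0],rate=150)
s=ctrl.state(); print(s["time"],s["ft_force"])
arc(F,d,0,60)
for k in (10,20,30): arc(F,d,k,60)
s=ctrl.state(); print(s["time"],s["ft_force"])
for n in("side",):
    a=ctrl.read_camera(n)[160:300,240:400]; cv2.imwrite("pics/far30.png",cv2.resize(a,None,fx=4,fy=4,interpolation=cv2.INTER_CUBIC))
```

```text
67.31627600175372 [ 0.8 -0.7 -0.5  0.7 -0.2  0.8 -0.1  1. ]
16.4417 [-0.176966   -0.1585196  -0.56882254]
19.075 [-0.45433086 -0.12165003  1.39777825]
21.3833 [ 1.10273571 -1.01262818  2.44075389]
```

View pics/far30.png

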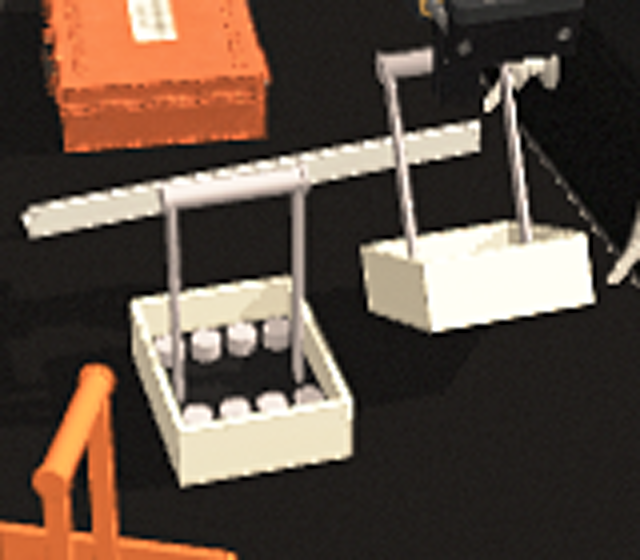

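Near crate is back flat where it was. Far crate is tilting, bottom right corners at (433,332) and (595,302).

Run:
```python
from h import *
F=(628.7,20.8,-.016); d=-21
t,r=fit_tilt(F,"side",[(-50,-65,0),(50,-65,0),(-50,-65,40),(50,-65,40)],np.array([(433,332),(595,302),(428,262),(588,234)])/4+[240,160]-.4)
print(t,r)
d+=np.clip(np.radians(30-t)*163,-4,4) 
print(d)
for k in (40,50,60,68): arc(F,d,k,60)
ctrl.sleep(.3)
a=ctrl.read_camera("side")[160:300,240:400]; cv2.imwrite("pics/far68.png",cv2.resize(a,None,fx=4,fy=4,interpolation=cv2.INTER_CUBIC))
s=ctrl.state(); print(s["time"],s["position"],s["ft_force"])
```

```text
29.166475950572323 [-0.5 -0.1 -0.3  0.3 -1.5  0.1 -0.7  0.3]
-18.628718533697768
24.2333 [631.33713983 181.68854215 280.61639673] [-0.90835201 -0.10334197  0.78187626]
```

View pics/far68.png

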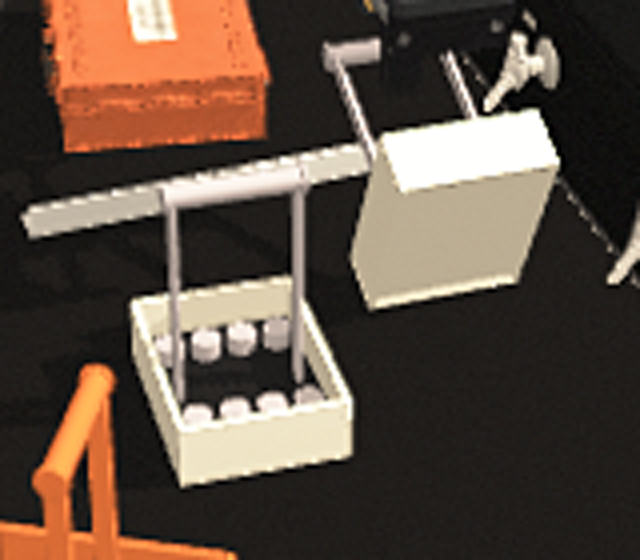

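Far crate is blank underneath and at about 69°. I'll hold it, lower it, and locate the obstacles round the push.

Run:
```python
from h import *
F=(628.7,20.8,-.016); d=-18.6
def ray(n,uv,z):
    p=P[n];u=cv2.undistortPoints(np.array([[uv]],float),p["intrinsics"],p["D"])[0,0]
    Rm=cv2.Rodrigues(p["rvec"])[0];c=-Rm.T@p["tvec"];v=Rm.T@np.array([*u,1]);return (c+v*(z-c[2])/v[2]).round()[:2]
print("brass",ray("scene",(340,222),0),ray("side",(367,352),0))
print("orange bar",ray("scene",(378,215),150),ray("scene",(407,208),150),ray("side",(264,256),150),ray("side",(250,285),150))
print("orange rim",[ray("scene",q,40) for q in((354,255),(390,280),(425,262),(388,238))])
ctrl.sleep(.9)
for k in (60,50,40,30,20,10,4,0): arc(F,d,k,60)
g=crate(F); ctrl.move_l(g([(0,-38,314)])[0],rate=100); ctrl.move_l(g([(0,-38,380)])[0],rate=150)
N=(475,18,-.047); f=crate(N)
for sg in(1,-1):
  print(sg,[ctrl.solve_ik(p,quat(N[2]+sg*np.pi/2)) for p in f([(0,-92,360),(0,-92,196),(0,80,196)])])
s=ctrl.state(); print(s["time"],s["ft_force"],s["q"])
```

```text
brass [ 522. -288.] [ 521. -300.]
orange bar [ 370. -144.] [ 326. -198.] [ 364. -132.] [ 319. -210.]
orange rim [array([ 414., -130.]), array([311., -86.]), array([ 266., -179.]), array([ 372., -225.])]
1 [array([ 1.21960415,  0.19965155, -1.245747  ,  1.85352327,  0.20075794,
        1.22998038, -0.13493844]), array([ 1.01133617,  0.48143175, -1.08736165,  2.01102345,  0.52360549,
        0.96134182, -0.39090515]), array([ 0.65804276,  0.52839491, -1.10991329,  1.98044838,  0.5710427 ,
        0.98887145, -0.7773859 ])]
-1 [None, array([-0.93849904,  0.5200701 ,  1.18752598,  2.09800917, -0.61212485,
        0.93078398, -2.59423523]), array([ 0.74302513,  0.62592103, -1.23896973,  1.97773485,  0.69175901,
        1.05177479,  2.27900098])]
30.5 [ 0.63177108 -0.50871806 -0.10891732] [ 0.56721937  0.47920342 -0.83558072  1.45274578  0.3566926   1.36748395
 -1.8704982 ]
```

Run:
```python
from h import *
q=lambda a:quat(a+np.pi/2)
ctrl.movep([476,-80,380],q(-.047)); ctrl.move_l([476,-80,195],rate=150); ctrl.sleep(.2)
f0=ctrl.state()["ft_force"][1]; print(ctrl.state()["time"],f0)
ctrl.move_l([476,-50,195],rate=60); print(ctrl.state()["ft_force"][1]-f0)
for y,a in ((-10,-.03),(20,-.01),(50,.02),(80,.053)):
    ctrl.move_l([476,y,195],q(a),rate=60); print(y,round(ctrl.state()["ft_force"][1]-f0,2))
for y in np.arange(82,110,1.5):
    ctrl.move_l([476,y,195],rate=30); dF=ctrl.state()["ft_force"][1]-f0; print(round(y,1),round(dF,1),end="; ")
    if abs(dF)>9: break
s=ctrl.state(); print(s["time"],s["position"])
ctrl.move_l([476,y-30,195],rate=80)
ctrl.move_l([476,y-40,400],rate=200)
ctrl.movep([400,-200,420],q(.053))
for n in("side","scene"): cv2.imwrite(f"pics/end_{n}.png",ctrl.read_camera(n))
a=cv2.imread("pics/end_side.png")[150:300,235:395];b=cv2.imread("pics/end_scene.png")[200:395,125:345]
cv2.imwrite("pics/end.png",np.vstack([cv2.resize(a,(400,375),interpolation=2),])if 0 else np.hstack([cv2.resize(a,(400,375),interpolation=2),cv2.resize(b,(400,375),interpolation=2)]))
print(ctrl.state()["time"])
```

```text
33.6333 0.6220500104930913
-1.0949496632542304
-10 -0.52
20 -1.0
50 -0.67
80 -0.52
82.0 -1.1; 83.5 -4.2; 85.0 -3.3; 86.5 -2.9; 88.0 -3.3; 89.5 -3.7; 91.0 -5.5; 92.5 -10.8; 39.05 [476.13893515  91.18020448 194.9970239 ]
41.95
```

View pics/end.png

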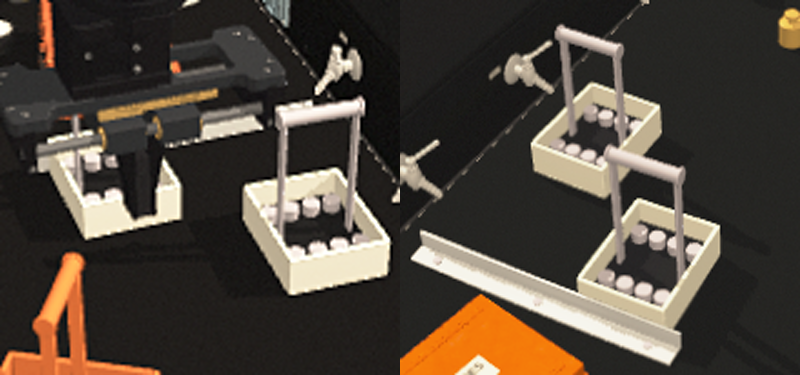

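Side view (left half): the gripper, now retracted, blocks part of the view. Scene view (right half): the stamped crate stands against the rail, rim corners (580,279), (662,314), (720,222) and (638,199), and the blank one stands flat at its old place. I'll check squareness.

Run:
```python
from h import *
S=lambda l:(np.array(l,float)-[400,0])/[400/220,375/195]+[125,200]-.3
c=[(50,65,40),(-50,65,40),(-50,-65,40),(50,-65,40)]
for L,uv in((c+[(0,0,150)],[(580,279),(662,314),(720,222),(638,199),(647,164)]),(c+[(0,0,150)],[(533,147),(607,175),(661,102),(590,84),(590,40)])):
    x,r=fit([("scene",L,S(uv))],(475,170,0));print(x.round(3),r.tolist())
    if uv[0][0]==580:
        dx,dy=x[0]-554.7,x[1]-238.2;a=.053;print("rail frame",dx*np.cos(a)+dy*np.sin(a),-dx*np.sin(a)+dy*np.cos(a),x[2]-a)
```

```text
[4.66199e+02 1.65837e+02 6.60000e-02] [[-1.4, 0.1], [1.9, -1.4], [0.7, 1.4], [0.0, -0.7], [-0.8, 0.5]]
rail frame -92.21051485188968 -67.57252426966227 0.012542218455807518
[6.27369e+02 2.24720e+01 6.30000e-02] [[-0.3, -0.3], [0.2, -2.0], [-0.1, 1.3], [-0.3, -0.4], [0.5, 1.6]]
```

```bash
python3 -c "
from station import ctrl
ctrl.sleep(.3); print(ctrl.finish_job(), ctrl.state()['time'])"
```

```text
the job is handed in; nothing more can be done
the job is handed in; nothing more can be done
```

I handed the job in; no verdict came back. I rocked both crates up in turn and let them down: the nearer one is stamped, and I pushed it against the rail (estimated gap about 3 mm, square within about 0.7°). The blank one stands flat within a few mm of where it was.

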